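Snap the cover onto the wire-feeder chassis

ROBOT

A 6-joint arm with a two-finger parallel gripper is mounted at the origin on the work surface. World frame = base frame: x ahead of the robot, y to its left, z up, the work surface at z = 0. Lengths are in m, angles in rad, forces in N, time in s.
With the tool pointing down it reaches from about 0.35 to 0.975 m from the base axis. Payload 7.1 kg.
Tool frame: the origin (TCP) lies at the very end of the fingers, on their centre line; the grasp point (between the pads) lies ctrl.tcp_to_grasp behind it (ctrl.tcp_to_grasp is the distance from the TCP to the grasp point, in m); z points along the fingers, y is the direction in which the jaws open and shut (so a half turn about z gives the same grasp; the last joint's range is limited). The gripper opens to 88 mm and grips with 3 to 60 N. Pads are 20 mm wide; open, the fingers measure 115 mm over their backs; the gripper's body (75 mm by 178 mm) begins 61 mm behind the grasp point.
Start: joints at [1.226, 0.423, 1.63, -0, 1.089, -0.019], TCP at [0.2, 0.592, 0.223] pointing down, gripper open.
Joint ranges: [-3, 3], [-0.9, 2.11], [0.09, 2.58], [-1.31, 4.45], [0.11, 2.69], [-2.54, 2.54]. Speed limits (rad/s): [2.39, 2.39, 3.01, 3.14, 3.14, 3.14].

INTERFACE

Orientations are given as [roll, pitch, yaw] about the fixed x, y, z axes, in that order (R = Rz(yaw) Ry(pitch) Rx(roll)).
In Python, from station import ctrl gives the robot as it stands.
- The arm moves only by the tool move_arm, never from a script. Its argument "moves" is one flat list of numbers, 7 for each row, row after row: the turn, a rotation vector about the tool's x, y, z in degrees, then the shift along the tool's x, y, z in mm, then the closure in counts, from 0 (fully open) to 255 (shut). In form: [ax, ay, az, dx, dy, dz, grip, ax, ay, az, dx, dy, dz, grip, ...]. A call has exactly 5 rows; each row is the pose to reach, as a shift and turn from the pose measured when the call began, along the tool's axes at that moment; what a row does not reach only later rows make up. A row lasts 1/12 s, in which the tool goes at most 41.7 mm and 7.16 degrees, less where a joint would pass 70% of its speed; a pose out of reach is approached as far as the arm can. A call with a gripper value outside its range is refused whole. The fingers move at their own pace and stop on an object; "grip_force" is the grip in N (left out, the last holds). Time passes only in rows, so rows that repeat a pose let the fingers close, or fill a call up. It gives the time, the measured TCP pose, the force and the opening at its end, in the units of the state.
- ctrl.state(): the state, without advancing time (a new reading comes with each control period).
- ctrl.read_camera(name): name is "scene" or "top" or "wrist"; returns (picture, depth): 480x640x3 uint8, red, green, blue; 480x640 float32, m along the optical axis (not along the pixel's ray), 0 where there is no reading.
- ctrl.camera_params(name): a dict with "mtx" (3x3 intrinsics, pixels), "R" (3x3) and "t" (3): a world point X has camera coordinates R X + t. Camera axes: x right, y down, z forward; pixel columns grow to the right and rows downward; lengths in m; the calibration is good to about 2 mm. A picture is of the moment at which its call begins: read the wrist's pose just before it. camera_params takes no time and is no camera call; for the wrist camera it gives the pose at the moment of the call.
- ctrl.hand_in(): hands the job in, once; it reports no verdict.
The state is a dict: "time": time; "q": joint angles; "dq": joint speeds; "tau": joint torques, N m; "position": TCP position; "tool_rot": TCP orientation; "contact_force": force on the tool from outside, world axes, zero at the start; "torque": the same for the moment, N m; "finger_gap": finger opening in m.
Only numpy, scipy, OpenCV 4.12 (cv2) and the standard library are available. Lean on these libraries where they do the work, as an engineer would, in place of code of your own. Each camera call takes 0.05 s, during which the arm holds its last target. There are 200 camera calls.

TASK

Pick up the stepped steel cover by its handle, lay it the right way round on the four snap standoffs of the open grey chassis, then press it home near each standoff in turn until all four have clicked and the cover sits fully down on every shoulder, and let go. Keep the cover roughly level throughout, never push down with more than 20 N, and leave the other things on the bench alone.

Things in the scene. Friction and masses are not known exactly. Their poses are not given: they have to be found in the camera images.
- plate: the cover: flat steel plate, 160 mm long (x), 4 mm thick, 0.3 kg, flat on the table at first. Its +x half is 110 mm wide, its -x half 90 mm: it fits one way round. Origin: centre of the underside, z up. Black bridge handle in the middle: bar 44 mm along x, 14 mm wide in y, 30 to 44 mm above the underside, feet at x = +-18 mm; pinch it across y. Four 15 mm square holes
- chassis: open grey metal tray 180 (x) x 130 (y) mm, walls 30 mm high, with four white snap standoffs. Origin: centre of its underside, 40 mm above the table. It rides on soft rubber mounts over a fixed 200 x 150 x 8 mm base: pressed, it sinks straight down by 1 cm or more and returns, so feel for the push, not for a height. The cover is home with its origin 40 mm above this one and the same yaw
- hole1 (a point): centre of a 15 mm square hole of the cover at its underside, at (60, 40, 0) mm in the cover's frame; belongs on post1
- post1 (a point): centre of standoff 1's shoulder, on which the cover's underside finally rests, at (60, 40, 40) mm in the chassis frame. Every standoff: white nylon, shoulder 21 mm across; above it an 11 mm collar 4 mm high, then a 7 mm pin with round tip, 13.5 mm above the shoulder, and two sprung barbs at its -x and +x sides, 19 mm across at the widest, 7 mm above the shoulder, tapering upwards
- hole2 (a point): centre of a 15 mm square hole of the cover at its underside, at (60, -40, 0) mm in the cover's frame; belongs on post2
- post2 (a point): centre of standoff 2's shoulder, on which the cover's underside finally rests, at (60, -40, 40) mm in the chassis frame. A cover laid on loosely rests on the barbs some 9 to 10 mm above the shoulders; a push of about 8 to 14 N at one standoff clicks it over the barbs onto that shoulder
- hole3 (a point): centre of a 15 mm square hole of the cover at its underside, at (-60, -30, 0) mm in the cover's frame; belongs on post3
- post3 (a point): centre of standoff 3's shoulder, on which the cover's underside finally rests, at (-60, -30, 40) mm in the chassis frame. The pins stick out above the cover: press beside them (25 mm inboard along x leaves room for a closed gripper)
- hole4 (a point): centre of a 15 mm square hole of the cover at its underside, at (-60, 30, 0) mm in the cover's frame; belongs on post4
- post4 (a point): centre of standoff 4's shoulder, on which the cover's underside finally rests, at (-60, 30, 40) mm in the chassis frame. One of the closer-set pair, at -x
- oring_a: bystander: black rubber ring, 52 mm across, 7 mm thick, lying flat; leave it alone
- oring_b: bystander: another such ring; leave it alone
- wrench: bystander: steel wrench, 190 mm long, lying flat; leave it alone
- hexkey: bystander: bent steel hex key, 100 mm by 30 mm, 6 mm thick, lying flat; leave it alone
- pendant: bystander: black push-button pendant, 150 x 62 x 28 mm, lying flat; leave it alone
- spray: bystander: upright grey spray can, 58 mm diameter, 170 mm high; leave it alone
- spare: bystander: plain flat steel strip plate 140 x 80 x 4 mm with two round holes and no handle; not the cover; leave it alone
Not all that is in view belongs to the job. Leave any red look-alike of the plate alone.

How it is judged:
On the way:
1. the cover lies loosely on all four standoffs, each hole over its own standoff, none clicked yet (horizontal distance between hole1 and post1 below 0.005 m and z of hole1 in the frame of chassis between 0.0425 and 0.0535 m and horizontal distance between hole2 and post2 below 0.005 m and z of hole2 in the frame of chassis between 0.0425 and 0.0535 m and horizontal distance between hole3 and post3 below 0.005 m and z of hole3 in the frame of chassis between 0.0425 and 0.0535 m and horizontal distance between hole4 and post4 below 0.005 m and z of hole4 in the frame of chassis between 0.0425 and 0.0535 m), for 0.2 s.
At the end, for the whole second after the job is handed in: all four holes are on their own standoffs (within 4.5 mm sideways) and the cover's underside is within 2 mm of the shoulder at each one, below the barbs; the cover is released and still (horizontal distance between hole1 and post1 below 0.0045 m and z of hole1 in the frame of chassis between 0.037 and 0.042 m and horizontal distance between hole2 and post2 below 0.0045 m and z of hole2 in the frame of chassis between 0.037 and 0.042 m and horizontal distance between hole3 and post3 below 0.0045 m and z of hole3 in the frame of chassis between 0.037 and 0.042 m and horizontal distance between hole4 and post4 below 0.0045 m and z of hole4 in the frame of chassis between 0.037 and 0.042 m and linear speed of plate below 0.02 m/s); the robot touches nothing.
It fails at once if the chassis is pushed down with more than about 20 N, that is more than 19.5 mm into its mounts, the cover's weight included (distance of chassis from where it was at the start of the episode above 0.0195 m).
It fails at once if the cover is tipped more than 0.26 rad (15 degrees) from level (angle between plate's own z axis and vertical above 0.26 rad).
It fails at once if another thing on the bench is moved by more than 25 mm (distance of any of oring_a, oring_b, wrench, hexkey, pendant, spray, spare from where it was at the start of the episode above 0.025 m).
It also fails if it takes over 72 s, if anything falls off the work surface, if the arm or the gripper's body presses on something with over 40 N, if the wrist force passes 120 N, or if a joint passes its speed limit or range.

## Working session

There is one attempt and no reset: what is moved stays moved. The work goes in short steps, Python scripts to look and compute and a tool call to move; the robot and the scene stay as the last step left them, time stands still between calls to the robot, and variables do not carry over. Pictures are saved under pics/ and viewed, about 8 in all and at most 12, crops included, and the job is handed in when it is done.

Besides the shell and the picture viewer there is one more tool, called after ">>>" as name(argument=value, ...), one argument or row to a line, values as JSON. move_arm: Moves the arm, as the interface text tells. Its arguments: {"type":"object","properties":{"moves":{"type":"array"},"grip_force":{"type":"number"}},"required":["moves"]}

```bash
ls; mkdir -p pics
python3 - <<'E'
from station import ctrl
import cv2
s=ctrl.state();print({k:(v if not hasattr(v,'round') else v) for k,v in s.items()},ctrl.tcp_to_grasp)
import pickle
for n in("top","scene"):
    p,d=ctrl.read_camera(n);cv2.imwrite(f"pics/{n}0.png",p[:,:,::-1]);pickle.dump((p,d,ctrl.camera_params(n)),open(n+"0.pkl","wb"))
E
```

```text
pics
{'time': 0.0, 'q': array([ 1.22599790e+00,  4.23857562e-01,  1.63069218e+00, -1.54855929e-07,
        1.08858875e+00, -1.89774812e-02]), 'dq': array([ 5.01000102e-04,  2.69410724e-05, -1.43603505e-03,  2.36534533e-03,
        1.01732237e-03,  7.27707665e-04]), 'tau': array([ 1.83709839e-03, -5.44591033e+01, -2.73692322e+01,  6.45518862e-02,
        2.24776292e-02, -1.39818740e-04]), 'position': array([0.19982753, 0.59160425, 0.2218904 ]), 'tool_rot': array([-3.14004710e+00, -2.91971160e-05,  2.81577176e+00]), 'contact_force': array([-0.17855037, -0.3620522 ,  0.08775049]), 'torque': array([-0.02187221, -0.03063604, -0.03427076]), 'finger_gap': 0.08775656379373308} 0.0187
```

View pics/top0.png

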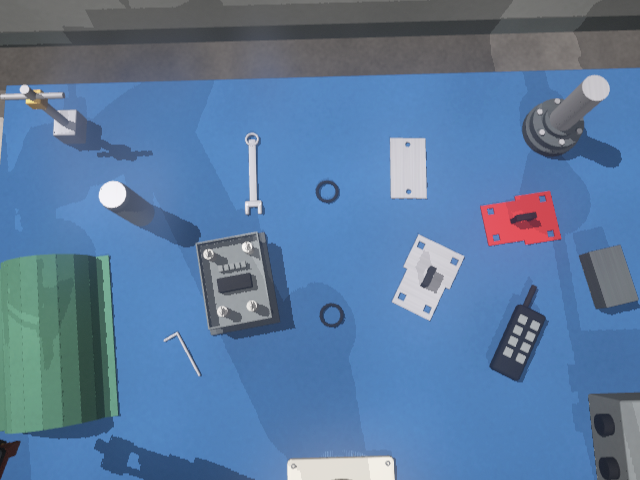

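The candidates are the grey stepped plate with handle (428,278), the red look-alike (522,218) and the plain strip without handle (408,168). The grey one fits the description: steel, stepped, black handle, four square holes. The chassis is at (237,283). I'll confirm in an enlarged crop.

Run:
```python
import cv2,pickle,numpy as np
p,d,c=pickle.load(open("top0.pkl","rb"));print(c)
a=cv2.resize(p[220:340,185:295],None,fx=5,fy=5,interpolation=2)[:,:,::-1]
b=cv2.resize(p[230:325,385:471],None,fx=5,fy=5,interpolation=2)[:,:,::-1]
im=np.zeros((600,550+430,3),np.uint8);im[:a.shape[0],:550]=a;im[:b.shape[0],550:]=b
cv2.imwrite("pics/crop0.png",cv2.resize(im,None,fx=.8,fy=.8,interpolation=3))
def w(u,v,z):
    K=c["mtx"];r=np.linalg.inv(K)@[u,v,1];C=-c["R"].T@c["t"];r=c["R"].T@r;return C+r*(z-C[2])/r[2]
for u,v in[(428,278),(237,283),(342,468),(550,130),(327,191),(332,315),(408,168),(115,195),(520,340),(253,175)]:print(u,v,w(u,v,0).round(3),d[v,u])
```

```text
{'mtx': array([[541.11339668,   0.        , 323.45303903],
       [  0.        , 541.11339668, 241.01762759],
       [  0.        ,   0.        ,   1.        ]]), 'R': array([[-0.0281869 , -0.99959768, -0.00315721],
       [-0.98435666,  0.02830639, -0.17389858],
       [ 0.17391799, -0.00179384, -0.98475851]]), 't': array([0.03721555, 0.54852795, 1.0936939 ])}
428 278 [ 0.47  -0.203  0.   ] 1.1305048
237 283 [0.471 0.212 0.   ] 1.1156305
342 468 [ 0.085 -0.003  0.   ] 1.0958863
550 130 [ 0.8   -0.502  0.   ] 1.1633712
327 191 [0.671 0.01  0.   ] 1.2112316
332 315 [0.396 0.008 0.   ] 1.1631655
408 168 [ 0.719 -0.174  0.   ] 1.2143934
115 195 [0.676 0.485 0.   ] 1.0343306
520 340 [ 0.332 -0.391  0.   ] 1.1246694
253 175 [0.713 0.176 0.   ] 1.2108059
```

View pics/crop0.png

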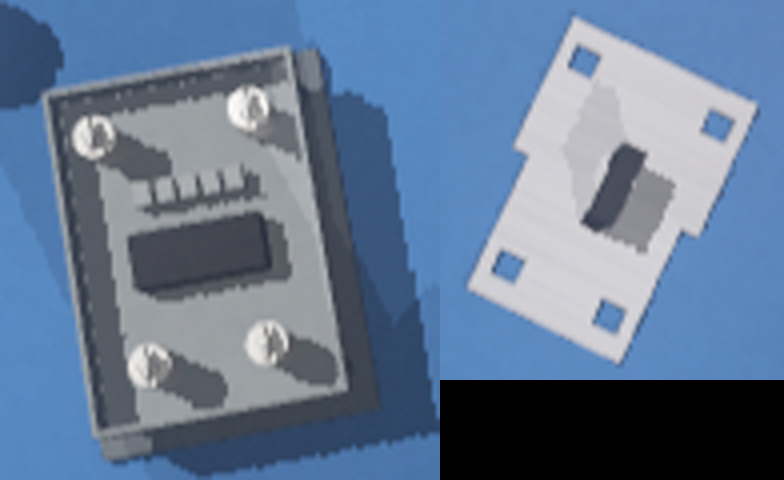

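The crop confirms the grey stepped plate with handle and square holes, with its wide end up at crop (585,60) and (715,125). The chassis's wide post pair is also up, at (95,137) and (248,107). Next I estimate both poses.

```bash
cat > h.py <<'E'
import cv2,pickle,numpy as np
from scipy.spatial.transform import Rotation as Ro
P=np.array([[60,40],[60,-40],[-60,-30],[-60,30]])/1000.
def w(c,u,v,z):
    r=c["R"].T@np.linalg.inv(c["mtx"])@[u,v,1];C=-c["R"].T@c["t"];return C+r*(z-C[2])/r[2]
def fit(X):
    X=np.array(X)[:,:2];m=X.mean(0);pm=P.mean(0)
    U,S,Vt=np.linalg.svd((P-pm).T@(X-m));R=Vt.T@np.diag([1,np.linalg.det(Vt.T@U.T)])@U.T
    t=m-R@pm;res=X-(P@R.T+t);return t,np.arctan2(R[1,0],R[0,0]),res
def show(n,X):
    t,y,r=fit(X);print(n,t.round(4),"yaw deg",np.degrees(y).round(2),"res mm",(r*1000).round(1).tolist())
    return t,y
E
python3 - <<'E'
from h import *
p,d,c=pickle.load(open("top0.pkl","rb"))
show("plate",[w(c,385+(u-440)/4,230+v/4,.004) for u,v in[(585,60),(715,125),(610,316),(508,266)]])
for z in(.08,.09):show("chassis",[w(c,185+u/4,220+v/4,z) for u,v in[(95,137),(248,107),(267,343),(150,367)]])
from station import ctrl
R=Ro.from_euler('xyz',ctrl.state()["tool_rot"]).as_matrix();print(R.round(3));c=ctrl.camera_params("wrist");print("cam in tool",R.T@(-c["R"].T@c["t"]-ctrl.state()["position"]),(c["R"]@R).round(3),c["mtx"])
E
```

```text
plate [ 0.4701 -0.1986] yaw deg -27.91 res mm [[0.3, -0.9], [-0.1, 1.3], [-0.2, -0.3], [-0.0, -0.1]]
chassis [0.4702 0.2081] yaw deg 9.2 res mm [[-0.0, -0.6], [0.5, 0.2], [0.1, 0.4], [-0.6, -0.1]]
chassis [0.4691 0.2064] yaw deg 9.2 res mm [[-0.5, -1.0], [-0.1, 0.5], [0.6, 0.8], [-0.0, -0.3]]
[[-0.947  0.32  -0.   ]
 [ 0.32   0.947 -0.001]
 [-0.    -0.001 -1.   ]]
cam in tool [ 7.06507178e-02  6.87431110e-05 -1.63060316e-01] [[ 0.001  1.    -0.001]
 [-0.966  0.001 -0.259]
 [-0.259  0.001  0.966]] [[370.34084102   0.         319.00894189]
 [  0.         370.34084102 239.64429819]
 [  0.           0.           1.        ]]
```

```bash
cat >> h.py <<'E'
def to(x,y,z,plateyaw):
    """print move (deg, mm in tool axes) to TCP x,y,z, tool down with tool y along plate y"""
    from station import ctrl
    s=ctrl.state();R=Ro.from_euler('xyz',s["tool_rot"]);a=np.radians(plateyaw)
    T=np.array([[-np.cos(a),-np.sin(a),0],[-np.sin(a),np.cos(a),0],[0,0,-1]]).T
    T=np.column_stack([[-np.cos(a),-np.sin(a),0],[-np.sin(a),np.cos(a),0],[0,0,-1]])
    rv=np.degrees((R.inv()*Ro.from_matrix(T)).as_rotvec());dp=R.inv().apply(np.array([x,y,z])-s["position"])*1000
    print("turn",rv.round(1),"shift",dp.round(1),"F",s["contact_force"].round(1),"gap",round(s["finger_gap"]*1000,1),"t",round(s["time"],2),"pos",s["position"].round(4))
E
python3 -c "
from h import *
to(.47,.207,.26,-27.9)"
```

```text
turn [-0.1  0.   9.2] shift [-379.  -278.   -37.6] F [ 0.2 -0.   0.1] gap 88.1 t 0.1 pos [0.1999 0.5916 0.222 ]
```

>>> move_arm(
  moves=[9, 0, 0, 0, 0, 0, 0, 0, 0, 0, 0, 0, 0, 0, 0, 0, 0, 0, 0, 0, 0, 0, 0, 0, 0, 0, 0, 0, 0, 0, 0, 0, 0, 0, 0],
)

```text
time: 0.52
position: [0.1998, 0.5917, 0.2233]
tool_rot: [-3.141, 0.0, 2.816]
contact_force: [-0.1, -0.3, -0.4]
finger_gap: 0.0878
```

My first row carried a stray turn about x. It was undone within the same call and did no harm. Now the real move, to look over the chassis.

>>> move_arm(
  moves=[0, 0, 5, -33, -24, -5, 0, 0, 0, 9.2, -66, -48, -15, 0, 0, 0, 9.2, -99, -72, -25, 0, 0, 0, 9.2, -132, -96, -38, 0, 0, 0, 9.2, -165, -120, -38, 0],
)

```text
time: 0.93
position: [0.3188, 0.4258, 0.2659]
tool_rot: [3.134, 0.001, 2.656]
contact_force: [1.5, -0.1, 0.2]
finger_gap: 0.0875
```

```bash
python3 -c "
from h import *
to(.47,.207,.26,-27.9)"
```

```text
turn [0.4 0.1 0.1] shift [-235.8 -123.     5.4] F [ 1.5 -0.1  0.2] gap 87.5 t 0.93 pos [0.3188 0.4258 0.2659]
```

>>> move_arm(
  moves=[0, 0, 0, -36, -19, 0, 0, 0, 0, 0, -72, -38, 0, 0, 0, 0, 0, -108, -57, 0, 0, 0, 0, 0, -144, -76, 0, 0, 0, 0, 0, -180, -95, 0, 0],
)

```text
time: 1.35
position: [0.4349, 0.2563, 0.2682]
tool_rot: [3.13, 0.004, 2.656]
contact_force: [0.7, 0.3, 0.3]
finger_gap: 0.0879
```

>>> move_arm(
  moves=[0, 0, 0, -36, -19, 0, 0, 0, 0, 0, -64, -33, 0, 0, 0, 0, 0, -64, -33, 0, 0, 0, 0, 0, -64, -33, 0, 0, 0, 0, 0, -64, -33, 0, 0],
)

```text
time: 1.77
position: [0.4761, 0.1975, 0.2695]
tool_rot: [3.128, 0.005, 2.655]
contact_force: [-0.7, -0.0, -0.1]
finger_gap: 0.0878
```

```bash
cat > look.py <<'E'
import sys
from h import *
from station import ctrl
n=sys.argv[1];c=ctrl.camera_params("wrist");p,d=ctrl.read_camera("wrist")
pickle.dump((p,d,c),open(n+".pkl","wb"));cv2.imwrite(f"pics/{n}.png",p[:,:,::-1])
E
python3 look.py w1; python3 -c "
from h import *
to(.4701,-.1986,.15,-27.9)"
```

```text
turn [0.7 0.3 0.1] shift [-179.3 -354.9  115.5] F [-0.7 -0.1 -1.2] gap 87.8 t 1.82 pos [0.4757 0.1979 0.2691]
```

View pics/w1.png

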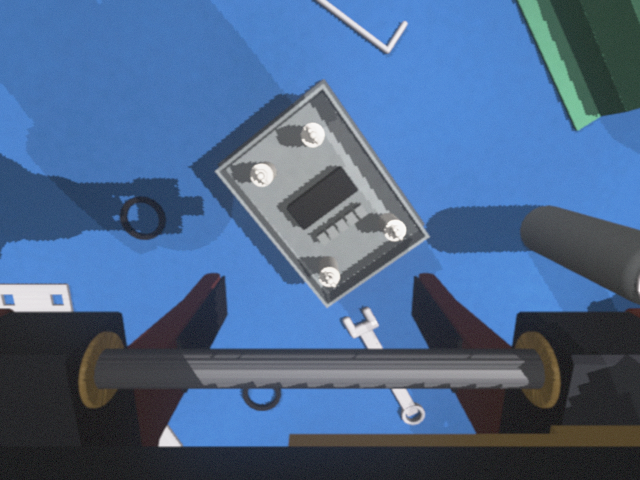

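The wrist view shows the chassis at (323,193): wide post pair (395,230) and (328,277), narrow pair (312,134) and (261,175). I enlarge the posts.

Run:
```python
from h import *
p,d,c=pickle.load(open("w1.pkl","rb"))
ce=[(395,230),(328,277),(261,175),(312,134)]
# order post1,2,3,4 : see tiles
im=np.hstack([cv2.resize(p[v-20:v+20,u-20:u+20],None,fx=5,fy=5,interpolation=0) for u,v in ce])
Cp=-c["R"].T@c["t"]
Z=np.hstack([0])
rows=[]
for u,v in ce:
    D=d[v-20:v+20,u-20:u+20];vv,uu=np.mgrid[v-20:v+20,u-20:u+20]
    X=np.stack([(uu-c["mtx"][0,2])/c["mtx"][0,0]*D,(vv-c["mtx"][1,2])/c["mtx"][1,1]*D,D],-1)
    Wd=(X-c["t"])@c["R"]
    z=Wd[...,2];m=z>.0735;rows.append(Wd)
    print((u,v),"zmax",z.max().round(4),"n",m.sum(),"mean xy z>.0735",Wd[m].mean(0).round(4),"extent mid",((Wd[m].max(0)+Wd[m].min(0))/2).round(4),"top xy",Wd[z>z.max()-.003].mean(0).round(4))
    
zi=np.hstack([cv2.resize(cv2.applyColorMap(np.clip((W[...,2]-.06)/.04*255,0,255).astype(np.uint8),cv2.COLORMAP_JET),None,fx=5,fy=5,interpolation=0) for W in rows])
cv2.imwrite("pics/posts1.png",np.vstack([im[:,:,::-1],zi]))
```

```text
(395, 230) zmax 0.4322 n 408 mean xy z>.0735 [0.5224 0.258  0.0879] extent mid [0.4738 0.2491 0.2529] top xy [0.4119 0.229  0.4322]
(328, 277) zmax 0.4322 n 380 mean xy z>.0735 [0.534  0.1815 0.09  ] extent mid [0.4799 0.1992 0.2528] top xy [0.4119 0.229  0.4322]
(261, 175) zmax 0.4322 n 422 mean xy z>.0735 [0.4181 0.172  0.0865] extent mid [0.4184 0.1948 0.253 ] top xy [0.4119 0.229  0.4322]
(312, 134) zmax 0.4322 n 437 mean xy z>.0735 [0.4088 0.2299 0.0915] extent mid [0.4088 0.2299 0.2553] top xy [0.4119 0.229  0.4322]
```

View pics/posts1.png

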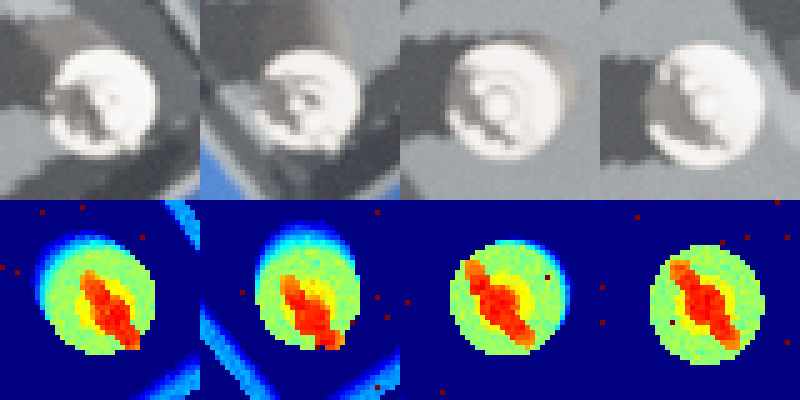

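```bash
cat >> h.py <<'E'
def cloud(d,c):
    D=cv2.medianBlur(d,3);vv,uu=np.mgrid[:480,:640];K=c["mtx"]
    return (np.stack([(uu-K[0,2])/K[0,0]*D,(vv-K[1,2])/K[1,1]*D,D],-1)-c["t"])@c["R"]
E
python3 - <<'E'
from h import *
p,d,c=pickle.load(open("w1.pkl","rb"));W=cloud(d,c)
A=[];B=[]
for u,v in[(395,230),(328,277),(261,175),(312,134)]:
    X=W[v-20:v+20,u-20:u+20].reshape(-1,3)
    s=X[(X[:,2]>.0765)&(X[:,2]<.1)]
    (x,y),r=cv2.minEnclosingCircle(s[:,:2].astype(np.float32)*1000);A.append([x/1000,y/1000])
    t=X[(X[:,2]>.0845)&(X[:,2]<.1)]; t=t[:,:2]
    (bx,by),sz,an=cv2.minAreaRect(t.astype(np.float32)*1000);B.append([bx/1000,by/1000])
    print(np.round([x,y,r],1),np.round([bx,by,*sz],1),"shoulder z",np.median(s[s[:,2]<.0815][:,2]).round(4),"top",np.percentile(X[(X[:,2]<.1),2],99.5).round(4))
show("disc",A);show("barbs",B)
E
python3 -c "
from h import *
to(.4701,-.1986,.20,-27.9)"
```

```text
[525.7 258.8  10.7] [525.  258.5  15.3   9.5] shoulder z 0.0809 top 0.0939
[538.4 179.7  10.7] [538.4 179.7   8.7  17.4] shoulder z 0.0809 top 0.0938
[418.3 170.6  10.6] [418.3 170.7  16.2  10. ] shoulder z 0.0808 top 0.0938
[408.8 230.   10.5] [408.9 229.4  16.6   8.8] shoulder z 0.0809 top 0.094
disc [0.4728 0.2098] yaw deg 9.12 res mm [[-0.0, 0.1], [0.1, -0.1], [-0.0, -0.1], [-0.0, 0.1]]
barbs [0.4727 0.2096] yaw deg 9.25 res mm [[-0.4, -0.2], [0.1, -0.0], [0.1, 0.3], [0.2, -0.1]]
turn [0.7 0.3 0.1] shift [-179.6 -354.3   65.5] F [-0.7 -0.1 -1.2] gap 87.8 t 1.82 pos [0.4757 0.1979 0.2691]
```

>>> move_arm(
  moves=[0, 0, 0, -18, -35, 0, 0, 0, 0, 0, -36, -71, 0, 0, 0, 0, 0, -54, -106, 0, 0, 0, 0, 0, -72, -142, 0, 0, 0.7, 0.3, 0, -90, -177, 20, 0],
)

```text
time: 2.23
position: [0.4743, 0.0014, 0.2516]
tool_rot: [3.138, 0.005, 2.659]
contact_force: [1.4, 0.3, 0.6]
finger_gap: 0.0881
```

```bash
python3 -c "
from h import *
to(.4701,-.1986,.20,-27.9)"
```

```text
turn [0.2 0.3 0.3] shift [ -88.7 -179.4   51.5] F [1.4 0.3 0.6] gap 88.1 t 2.23 pos [0.4743 0.0014 0.2516]
```

>>> move_arm(
  moves=[0, 0, 0, -18, -35, 10, 0, 0, 0, 0, -36, -71, 20, 0, 0, 0, 0, -54, -106, 30, 0, 0, 0, 0, -72, -142, 40, 0, 0.2, 0.3, 0, -89, -177, 51, 0],
)

```text
time: 2.65
position: [0.4717, -0.1971, 0.2007]
tool_rot: [3.141, 0.001, 2.662]
contact_force: [0.5, 0.2, -0.5]
finger_gap: 0.0878
```

>>> move_arm(
  moves=[0, 0, 0, 0, -2, 0, 0, 0, 0, 0, 0, -2, 0, 0, 0, 0, 0, 0, -2, 0, 0, 0, 0, 0, 0, -2, 0, 0, 0, 0, 0, 0, -2, 0, 0],
)

```text
time: 3.07
position: [0.4712, -0.1972, 0.2013]
tool_rot: [3.141, 0.002, 2.664]
contact_force: [-0.5, 0.9, -0.2]
finger_gap: 0.0877
```

```bash
python3 look.py w2
python3 - <<'E'
from h import *
p,d,c=pickle.load(open("w2.pkl","rb"));W=cloud(d,c)
to(.4701,-.1986,.1,-27.9)
cv2.imwrite("pics/w2c.png",cv2.resize(p[60:310,170:470,::-1],None,fx=2.4,fy=2.4,interpolation=2))
E
```

```text
turn [0.  0.1 0.6] shift [  0.6  -1.7 101.3] F [-0.2  0.3  1. ] gap 87.8 t 3.12 pos [ 0.4712 -0.1974  0.2013]
```

View pics/w2c.png

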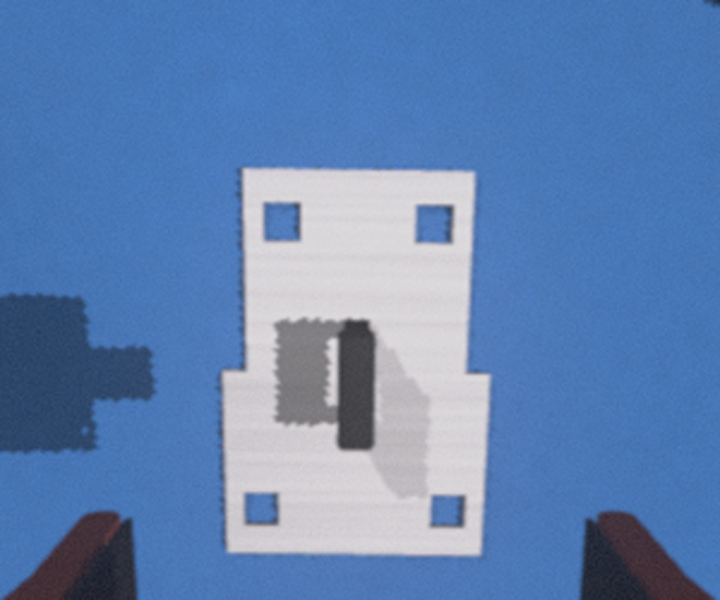

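The crop shows the cover with holes 1 to 4 at (447,510), (261,508), (282,222) and (434,224). The handle centre is at about (356,385).

Run:
```python
from h import *
p,d,c=pickle.load(open("w2.pkl","rb"));W=cloud(d,c)
t,y=show("plate px",[w(c,170+(u+.5)/2.4-.5,60+(v+.5)/2.4-.5,.004) for u,v in[(447,510),(261,508),(282,222),(434,224)]])
h=W[60:310,170:470].reshape(-1,3);h=h[(h[:,2]>.038)&(h[:,2]<.06)&(np.hypot(*(h[:,:2]-t).T)<.05)]
r=cv2.minAreaRect(h[:,:2].astype(np.float32)*1000);print("handle",r,h[:,2].mean())
to(t[0],t[1],.012,np.degrees(y))
```

```text
plate px [ 0.4719 -0.198 ] yaw deg -28.08 res mm [[-0.2, 0.0], [-0.0, 0.0], [0.1, -0.0], [0.1, -0.0]]
handle ((472.0780944824219, -197.51858520507812), (13.467202186584473, 44.4197883605957), 62.52848815917969) 0.04465880678858131
turn [0.  0.1 0.7] shift [ -0.5  -0.3 189.3] F [-0.2  0.3  1. ] gap 87.8 t 3.12 pos [ 0.4712 -0.1974  0.2013]
```

>>> move_arm(
  moves=[0, 0, 0.7, -0.5, 0, 36, 0, 0, 0, 0.7, -0.5, 0, 72, 0, 0, 0, 0.7, -0.5, 0, 108, 0, 0, 0, 0.7, -0.5, 0, 144, 0, 0, 0, 0.7, -0.5, 0, 165, 0],
)

```text
time: 3.53
position: [0.4709, -0.1961, 0.0336]
tool_rot: [3.141, -0.0, 2.654]
contact_force: [-0.7, 0.5, 0.6]
finger_gap: 0.0874
```

```bash
python3 -c "
from h import *
to(.4719,-.1978,.018,-28.08)"
```

```text
turn [ 0.  -0.   0.1] shift [-1.7 -1.1 15.6] F [-0.7  0.5  0.6] gap 87.4 t 3.53 pos [ 0.4709 -0.1961  0.0336]
```

>>> move_arm(
  moves=[0, 0, 0, -2, -1, 10, 0, 0, 0, 0, -2, -1.5, 15.5, 0, 0, 0, 0, -2, -1.5, 15.5, 0, 0, 0, 0, -2, -1.5, 15.5, 80, 0, 0, 0, -2, -1.5, 15.5, 160],
  grip_force=30,
)

```text
time: 3.95
position: [0.4729, -0.1984, 0.0193]
tool_rot: [3.141, 0.002, 2.654]
contact_force: [0.5, 0.1, 0.2]
finger_gap: 0.0776
```

>>> move_arm(
  moves=[0, 0, 0, 0, 0, 0, 255, 0, 0, 0, 0, 0, 0, 255, 0, 0, 0, 0, 0, 0, 255, 0, 0, 0, 0, 0, 0, 255, 0, 0, 0, 0, 0, 0, 255],
)

```text
time: 4.37
position: [0.473, -0.1985, 0.0196]
tool_rot: [3.141, 0.002, 2.654]
contact_force: [0.2, 1.1, 0.0]
finger_gap: 0.0447
```

>>> move_arm(
  moves=[0, 0, 0, 0, 0, 0, 255, 0, 0, 0, 0, 0, 0, 255, 0, 0, 0, 0, 0, 0, 255, 0, 0, 0, 0, 0, 0, 255, 0, 0, 0, 0, 0, 0, 255],
)

```text
time: 4.78
position: [0.4729, -0.1985, 0.0195]
tool_rot: [3.141, 0.002, 2.654]
contact_force: [0.2, -0.2, -0.8]
finger_gap: 0.0139
```

```bash
python3 -c "
from h import *
to(.4719,-.1978,.25,-28.08)"
```

```text
turn [0.  0.1 0.2] shift [ 8.000e-01  2.000e-01 -2.305e+02] F [ 0.2 -0.2 -0.8] gap 13.9 t 4.78 pos [ 0.4729 -0.1985  0.0195]
```

>>> move_arm(
  moves=[0, 0, 0, 0, 0, -3, 255, 0, 0, 0, 0, 0, -15, 255, 0, 0, 0, 0, 0, -45, 255, 0, 0, 0, 0, 0, -80, 255, 0, 0, 0, 0, 0, -115, 255],
  grip_force=45,
)

```text
time: 5.2
position: [0.4717, -0.198, 0.1358]
tool_rot: [3.141, -0.0, 2.654]
contact_force: [1.1, 0.1, -2.5]
finger_gap: 0.0136
```

>>> move_arm(
  moves=[0, 0, 0, 0, 0, -35, 255, 0, 0, 0, 0, 0, -65, 255, 0, 0, 0, 0, 0, -75, 255, 0, 0, 0, 0, 0, -75, 255, 0, 0, 0, 0, 0, -75, 255],
)

```text
time: 5.62
position: [0.4711, -0.1978, 0.2103]
tool_rot: [3.141, -0.001, 2.654]
contact_force: [-0.8, 0.9, -4.1]
finger_gap: 0.0136
```

```bash
python3 look.py w3
python3 - <<'E'
from h import *
to(.4728,.2098,.2,9.12)
E
```

```text
turn [  0.1  -0.2 -37.1] shift [188.7 360.9   9.9] F [-0.   0.3 -3.8] gap 13.3 t 5.67 pos [ 0.4705 -0.1975  0.2092]
```

View pics/w3.png

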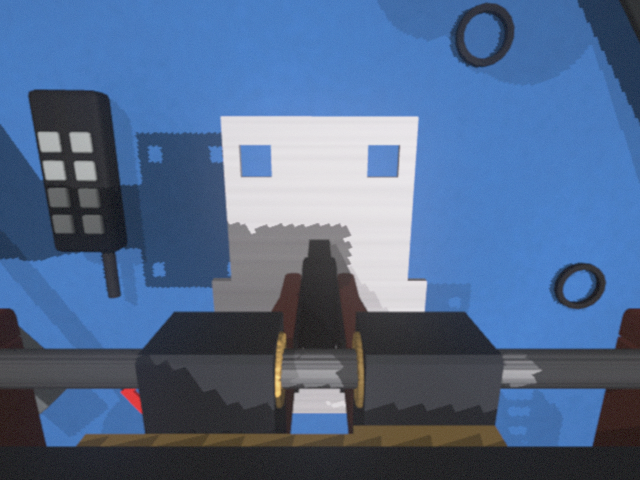

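```bash
cat >> h.py <<'E'
# wrist cam in tool frame (nominal)
def tool_cam(c):
    from station import ctrl
    Rc=np.array([[0,1,0],[-.96593,0,-.25882],[-.25882,0,.96593]])
    o=np.array([.07065,0,-.16306]);return dict(mtx=c["mtx"],R=Rc,t=-Rc@o)
def held(n):
    p,d,c=pickle.load(open(n+".pkl","rb"));k=tool_cam(c);W=cloud(d,k)
    m=(W[...,2]>-.03)&(W[...,2]<.0)&(W[...,0]>.03)&(W[...,0]<.09)&(abs(W[...,1])<.06)
    X=W[m];A=np.c_[X[:,:2],np.ones(len(X))];co=np.linalg.lstsq(A,X[:,2],rcond=None)[0]
    print("plane tilt deg",np.degrees(co[:2]).round(2),"top z at origin mm",co[2]*1000)
    r=cv2.minAreaRect(X[:,:2].astype(np.float32)*1000);print("back part rect",r)
    # holes: non-plate pixels enclosed
    cnt,h=cv2.findContours(m.astype(np.uint8)*255,cv2.RETR_CCOMP,cv2.CHAIN_APPROX_NONE)
    out=[]
    for q,hh in zip(cnt,h[0]):
        if hh[3]>=0 and cv2.contourArea(q)>150:
            M=cv2.moments(q);u,v=M["m10"]/M["m00"],M["m01"]/M["m00"]
            ray=k["R"].T@np.linalg.inv(k["mtx"])@[u,v,1];o=-k["R"].T@k["t"]
            s=(co[:2]@o[:2]+co[2]-o[2])/(ray[2]-co[:2]@ray[:2]);out.append((o+s*ray)[:2]*1000);print("hole px",round(u,1),round(v,1),"tool xy mm",out[-1].round(2))
E
python3 -c "
from h import *
held('w3')"
```

```text
plane tilt deg [0. 0.] top z at origin mm 0.0
back part rect ((0.0, 0.0), (0.0, 0.0), 0.0)Traceback (most recent call last):
  File "<string>", line 3, in <module>
    held('w3')
    ~~~~^^^^^^
  File "h.py", line 38, in held
    for q,hh in zip(cnt,h[0]):
                        ~^^^
TypeError: 'NoneType' object is not subscriptable
```

>>> move_arm(
  moves=[0, 0, 0, 18, 35, 0, 255, 0, 0, 0, 36, 70, 0, 255, 0, 0, 0, 54, 105, 0, 255, 0, 0, 0, 72, 140, 0, 255, 0, 0, 0, 90, 175, 0, 255],
)

```text
time: 6.08
position: [0.471, 0.0009, 0.207]
tool_rot: [-3.14, -0.007, 2.653]
contact_force: [1.7, -0.3, -2.8]
finger_gap: 0.0134
```

```bash
sed -i 's/W\[...,2\]>-.03)&(W\[...,2\]<.0)/W[...,2]>.002)\&(W[...,2]<.03)/' h.py; python3 -c "
from h import *
held('w3')
to(.4728,.2098,.2,9.12)"
```

```text
plane tilt deg [-0.06  0.03] top z at origin mm 14.46751287164105
back part rect ((55.73424530029297, 0.2024078369140625), (51.47854232788086, 90.93389129638672), 0.01563173532485962)
hole px 382.5 160.4 tool xy mm [61.6  29.81]
hole px 256.4 160.4 tool xy mm [ 61.61 -29.36]
turn [  0.   -0.4 -37.1] shift [ 96.4 185.3   7.3] F [ 1.7 -0.3 -2.8] gap 13.4 t 6.08 pos [0.471  0.0009 0.207 ]
```

>>> move_arm(
  moves=[0, 0, -7, 18, 35, 0, 255, 0, 0, -14, 36, 70, 0, 255, 0, 0, -21, 54, 105, 0, 255, 0, 0, -28, 72, 140, 0, 255, 0, -0.3, -35, 90, 175, 0, 255],
)

```text
time: 6.5
position: [0.4719, 0.1991, 0.2046]
tool_rot: [-3.141, -0.007, -3.013]
contact_force: [1.6, -0.3, -3.3]
finger_gap: 0.0136
```

```bash
python3 -c "
from h import *
to(.4744,.2099,.18,9.12)"
```

```text
turn [-0.  -0.4 -1.7] shift [-4.1 10.4 24.6] F [ 1.6 -0.3 -3.3] gap 13.6 t 6.5 pos [0.4719 0.1991 0.2046]
```

>>> move_arm(
  moves=[0, -0.4, -1.7, -4, 10, 12, 255, 0, -0.4, -1.7, -4, 10, 25, 255, 0, -0.4, -1.7, -4, 10, 50, 255, 0, -0.4, -1.7, -4, 10, 75, 255, 0, -0.4, -1.7, -4, 10, 75, 255],
)

```text
time: 6.92
position: [0.4693, 0.2078, 0.1232]
tool_rot: [-3.139, -0.012, -2.983]
contact_force: [-0.9, -0.1, -3.3]
finger_gap: 0.0135
```

```bash
python3 -c "
from h import *
to(.4744,.2099,.124,9.12)"
```

```text
turn [-0.2 -0.7 -0. ] shift [-5.4  1.3 -0.8] F [-0.9 -0.1 -3.3] gap 13.5 t 6.92 pos [0.4693 0.2078 0.1232]
```

>>> move_arm(
  moves=[-0.2, -0.7, 0, -5.5, 1.5, 0, 255, -0.2, -0.7, 0, -5.5, 1.5, 0, 255, -0.2, -0.7, 0, -5.5, 1.5, 0, 255, -0.2, -0.7, 0, -5.5, 1.5, 0, 255, -0.2, -0.7, 0, -5.5, 1.5, 0, 255],
)

```text
time: 7.33
position: [0.4752, 0.2103, 0.1242]
tool_rot: [3.141, 0.002, -2.983]
contact_force: [0.2, 0.2, -3.8]
finger_gap: 0.0137
```

```bash
python3 look.py w4
python3 - <<'E'
from h import *
held('w4')
to(.4744,.2099,.124,9.12)
p,d,c=pickle.load(open("w4.pkl","rb"))
cv2.imwrite("pics/w4c.png",cv2.resize(p[100:300,200:440,::-1],None,fx=3,fy=3,interpolation=2))
E
```

```text
plane tilt deg [-0.    0.02] top z at origin mm 14.46910834962802
back part rect ((55.731231689453125, 0.30847930908203125), (51.45432662963867, 90.72784423828125), 0.004095762502402067)
hole px 382.5 160.4 tool xy mm [61.58 29.82]
hole px 256.4 160.4 tool xy mm [ 61.61 -29.38]
turn [ 0.1  0.1 -0. ] shift [ 0.7 -0.2  0.1] F [-0.1 -0.3 -2.9] gap 13.6 t 7.38 pos [0.4751 0.2103 0.1241]
```

View pics/w4c.png

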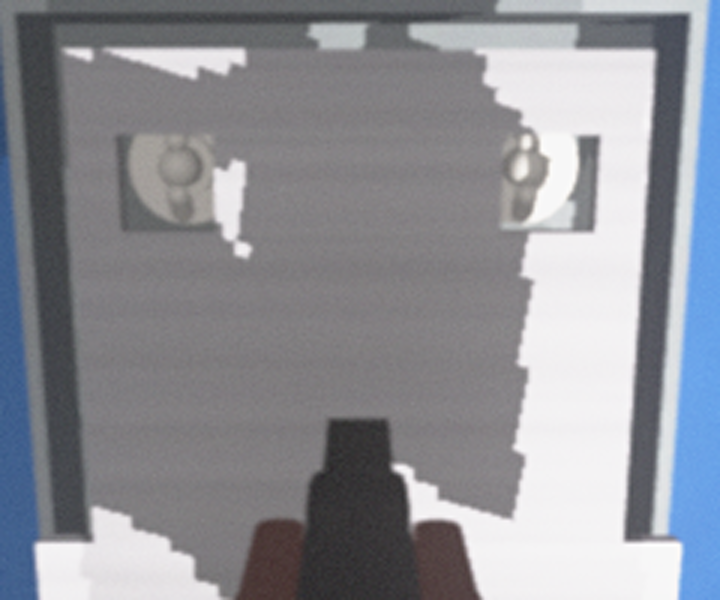

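Run:
```python
from h import *
p,d,c=pickle.load(open("w4.pkl","rb"));k=tool_cam(c);W=cloud(d,k)
for u,v in[(526,163),(180,163)]:
    U,V=200+(u+.5)/3-.5,100+(v+.5)/3-.5
    print((w(k,U,V,.0304)*1000).round(1), (W[int(V)-1:int(V)+3,int(U)-1:int(U)+3,2]*1000).round(1).ravel())
m=(W[...,2]>.027)&(W[...,2]<.034)&(W[...,0]>.04)&(W[...,0]<.08)&(abs(W[...,1])<.05)
for s in(1,-1):
    X=W[m&(W[...,1]*s>0)];print("pin tool xy",(X.mean(0)*1000).round(1),len(X))
```

```text
[64.  28.5 30.4] [30.9 30.3 30.2 29.7 30.6 30.  29.8 29.3 30.4 29.7 29.6 29.4 30.2 29.6
 29.6 29.4]
[ 64.  -30.2  30.4] [29.4 29.3 30.1 30.4 29.2 29.2 30.  30.1 29.1 29.1 29.8 29.9 29.3 29.4
 29.8 29.8]
pin tool xy [62.4 28.9 31.1] 257
pin tool xy [ 62.5 -30.5  31. ] 247
```

Through the holes the pins sit about 1 mm off centre, so I correct that and descend gently.

>>> move_arm(
  moves=[0.1, 0.1, 0, 1, -0.8, 2, 255, 0.1, 0.1, 0, 1, -0.8, 5, 255, 0.1, 0.1, 0, 1, -0.8, 8, 255, 0.1, 0.1, 0, 1, -0.8, 11, 255, 0.1, 0.1, 0, 1, -0.8, 14, 255],
)

```text
time: 7.8
position: [0.4741, 0.2093, 0.1098]
tool_rot: [-3.141, 0.0, -2.983]
contact_force: [-0.8, -0.3, -1.5]
finger_gap: 0.0137
```

>>> move_arm(
  moves=[0, 0, 0, 0, 0, 0.5, 255, 0, 0, 0, 0, 0, 1, 255, 0, 0, 0, 0, 0, 1.5, 255, 0, 0, 0, 0, 0, 2, 255, 0, 0, 0, 0, 0, 2, 255],
)

```text
time: 8.22
position: [0.4739, 0.2092, 0.1077]
tool_rot: [-3.141, -0.0, -2.983]
contact_force: [-2.0, -0.1, -1.8]
finger_gap: 0.0134
```

```bash
python3 -c "
from h import *
to(.4744,.2099,.108,9.12)"
```

```text
turn [-0.1 -0.  -0. ] shift [-0.6  0.6 -0.3] F [-2.  -0.1 -1.8] gap 13.4 t 8.22 pos [0.4739 0.2092 0.1077]
```

>>> move_arm(
  moves=[0, 0, 0, 0, 0, 0.5, 255, 0, 0, 0, 0, 0, 1, 255, 0, 0, 0, 0, 0, 1, 255, 0, 0, 0, 0, 0, 1.2, 255, 0, 0, 0, 0, 0, 1.2, 255],
)

```text
time: 8.63
position: [0.4739, 0.2092, 0.1066]
tool_rot: [-3.141, -0.0, -2.983]
contact_force: [-2.1, -0.2, -0.2]
finger_gap: 0.0137
```

```bash
python3 look.py w5
python3 - <<'E'
from h import *
held('w5')
to(.4744,.2099,.108,9.12)
p,d,c=pickle.load(open("w5.pkl","rb"))
cv2.imwrite("pics/w5c.png",cv2.resize(p[100:300,200:440,::-1],None,fx=3,fy=3,interpolation=2))
E
```

```text
plane tilt deg [0.74 0.04] top z at origin mm 14.419435782205719
back part rect ((55.73985290527344, 0.08381271362304688), (90.80155944824219, 51.464107513427734), 89.99864196777344)
turn [-0.1 -0.  -0. ] shift [-0.6  0.6 -1.4] F [-2.  -0.4 -0.5] gap 13.7 t 8.68 pos [0.4739 0.2092 0.1066]
```

View pics/w5c.png

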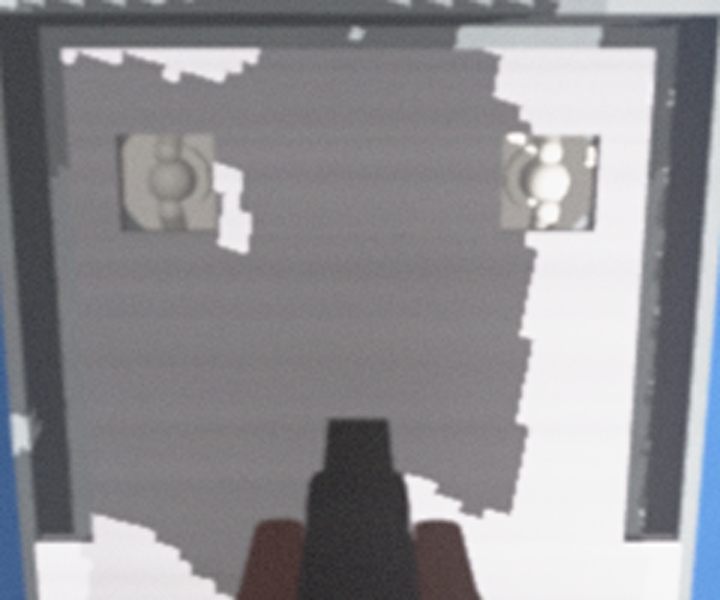

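The four holes look well centred on the pins: left hole 167 against pin 172, right hole 549 against pin 548. I release now.

>>> move_arm(
  moves=[0, 0, 0, 0, 0, 0, 200, 0, 0, 0, 0, 0, 0, 170, 0, 0, 0, 0, 0, 0, 150, 0, 0, 0, 0, 0, 0, 130, 0, 0, 0, 0, 0, 0, 130],
)

```text
time: 9.1
position: [0.4742, 0.2093, 0.1067]
tool_rot: [-3.141, 0.0, -2.983]
contact_force: [-0.0, -0.0, -0.1]
finger_gap: 0.0414
```

>>> move_arm(
  moves=[0, 0, 0, 0, 0, -10, 130, 0, 0, 0, 0, 0, -40, 130, 0, 0, 0, 0, 0, -75, 130, 0, 0, 0, 0, 0, -110, 130, 0, 0, 0, 0, 0, -110, 130],
)

```text
time: 9.52
position: [0.4778, 0.211, 0.2238]
tool_rot: [3.14, 0.011, -2.983]
contact_force: [1.4, 0.5, 0.8]
finger_gap: 0.0427
```

```bash
cat >> h.py <<'E'
def plate_pose(n):
    """plate on chassis from wrist depth: plane height/tilt, per hole heights, in world"""
    p,d,c=pickle.load(open(n+".pkl","rb"));W=cloud(d,c)
    t0=np.array([.4728,.2098]);a=np.radians(9.12);Rz=np.array([[np.cos(a),-np.sin(a)],[np.sin(a),np.cos(a)]])
    L=(W[...,:2]-t0)@Rz   # chassis frame xy
    m=(abs(L[...,0])<.076)&(abs(L[...,1])<.043)&(W[...,2]>.06)&(W[...,2]<.105)
    for q in P: m&=np.hypot(L[...,0]-q[0],L[...,1]-q[1])>.013
    m&=~((abs(L[...,0])<.03)&(abs(L[...,1])<.015))
    A=np.c_[L[m],np.ones(m.sum())];z=W[m][:,2]
    for _ in range(3):
        co=np.linalg.lstsq(A,z,rcond=None)[0];k=abs(z-A@co)<.003;A,z=A[k],z[k]
    print("tilt deg",np.degrees(co[:2]).round(2),"underside z at holes mm",((np.c_[P,np.ones(4)]@co-.004)*1000).round(1),"n",len(z))
    zc=co[2]
    m=(abs(W[...,2]-(L@co[:2]+zc))<.0025)&(abs(L[...,0])<.1)&(abs(L[...,1])<.07)
    r=cv2.minAreaRect(L[m&(L[...,0]<-.01)&(L[...,0]>-.09)&(abs(L[...,1])<.052)].astype(np.float32)*1000);print("-x part rect (chassis)",np.round(r[0],1),np.round(r[1],1),round(r[2],2))
    cnt,h=cv2.findContours(m.astype(np.uint8)*255,cv2.RETR_LIST,cv2.CHAIN_APPROX_NONE)
    for q in cnt:
        if cv2.contourArea(q)>120:
            X=L[q[:,0,1],q[:,0,0]]*1000;r=cv2.minAreaRect(X.astype(np.float32))
            if max(r[1])<25:print(" hole at (chassis mm)",np.round(r[0],1),"size",np.round(r[1],1))
E
python3 look.py w6
python3 - <<'E'
from h import *
plate_pose('w6')
to(.4728,.2098,.25,9.12)
p,d,c=pickle.load(open("w6.pkl","rb"))
cv2.imwrite("pics/w6c.png",cv2.resize(p[40:340,180:460,::-1],None,fx=2,fy=2,interpolation=2))
E
```

```text
tilt deg [-0.02  0.01] underside z at holes mm [87.4 87.4 87.5 87.5] n 13923
-x part rect (chassis) [-45.1  -0.1] [70.1 90.4] 0.03
 hole at (chassis mm) [-60.7  34.3] size [ 7.4 15.9]
 hole at (chassis mm) [-60.6  25.2] size [15.8  7.2]
 hole at (chassis mm) [-60.6 -30. ] size [15.8 15.7]
turn [ 0.1  0.5 -0. ] shift [  3.6   0.  -29. ] F [-0.2 -0.1 -0. ] gap 43.0 t 9.57 pos [0.4766 0.2104 0.221 ]
```

View pics/w6c.png

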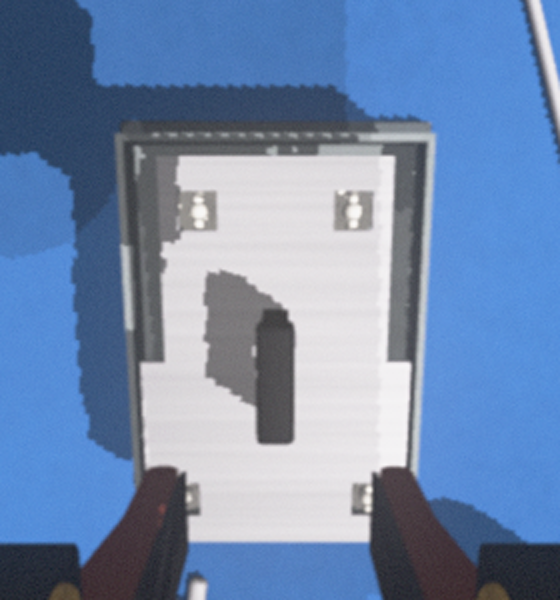

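The cover lies loosely and level, with its underside at 87.5 mm all round, minus about 3 mm of sag. All four pins show in their holes, at (198,210), (353,210), (190,498) and (365,498). Now to press.

```bash
cat >> h.py <<'E'
def press(lx,ly,z):
    a=np.radians(9.12);to(.4728+(lx*np.cos(a)-ly*np.sin(a))/1000,.2098+(lx*np.sin(a)+ly*np.cos(a))/1000,z,9.12)
E
python3 -c "
from h import *
press(35.5,40,.15)"
```

```text
turn [ 0.1  0.5 -0. ] shift [-31.1  39.9  71.3] F [-0.2 -0.1 -0. ] gap 43.0 t 9.57 pos [0.4766 0.2104 0.221 ]
```

>>> move_arm(
  moves=[0, 0.5, 0, -15, 20, 0, 255, 0, 0.5, 0, -31, 40, 0, 255, 0, 0.5, 0, -31, 40, 35, 255, 0, 0.5, 0, -31, 40, 71, 255, 0, 0.5, 0, -31, 40, 71, 255],
  grip_force=20,
)

```text
time: 9.98
position: [0.4971, 0.2532, 0.144]
tool_rot: [-3.139, -0.011, -2.982]
contact_force: [-1.6, 0.0, -1.0]
finger_gap: 0.0129
```

```bash
python3 -c "
from h import *
press(35.5,40,.1)"
```

```text
turn [-0.1 -0.7  0. ] shift [-5.1  1.1 43.9] F [-1.6  0.  -1. ] gap 12.9 t 9.98 pos [0.4971 0.2532 0.144 ]
```

>>> move_arm(
  moves=[-0.1, -0.7, 0, -5, 1, 15, 255, -0.1, -0.7, 0, -5, 1, 30, 255, -0.1, -0.7, 0, -5, 1, 44, 255, -0.1, -0.7, 0, -5, 1, 44, 255, -0.1, -0.7, 0, -5, 1, 44, 255],
)

```text
time: 10.4
position: [0.501, 0.2545, 0.1003]
tool_rot: [-3.141, -0.001, -2.983]
contact_force: [0.3, 0.5, -0.4]
finger_gap: 0.0004
```

```bash
python3 -c "
from h import *
press(35.5,40,.0845)"
```

```text
turn [-0.1 -0.  -0. ] shift [-0.6  0.4 15.8] F [ 0.3  0.5 -0.4] gap 0.4 t 10.4 pos [0.501  0.2545 0.1003]
```

>>> move_arm(
  moves=[0, 0, 0, -0.5, 0.4, 6, 255, 0, 0, 0, -0.5, 0.4, 9, 255, 0, 0, 0, -0.5, 0.4, 11, 255, 0, 0, 0, -0.5, 0.4, 13, 255, 0, 0, 0, -0.5, 0.4, 15, 255],
)

```text
time: 10.82
position: [0.502, 0.2552, 0.0859]
tool_rot: [-3.141, 0.001, -2.983]
contact_force: [-0.3, -0.3, 6.0]
finger_gap: 0.0002
```

>>> move_arm(
  moves=[0, 0, 0, 0, 0, 0.5, 255, 0, 0, 0, 0, 0, 1, 255, 0, 0, 0, 0, 0, 1.5, 255, 0, 0, 0, 0, 0, 2, 255, 0, 0, 0, 0, 0, 2, 255],
)

```text
time: 11.23
position: [0.5021, 0.2552, 0.0845]
tool_rot: [-3.141, 0.001, -2.982]
contact_force: [-1.2, -1.0, 6.2]
finger_gap: 0.0003
```

>>> move_arm(
  moves=[0, 0, 0, 0, 0, 1, 255, 0, 0, 0, 0, 0, 2, 255, 0, 0, 0, 0, 0, 3, 255, 0, 0, 0, 0, 0, 3.5, 255, 0, 0, 0, 0, 0, 3.5, 255],
)

```text
time: 11.65
position: [0.5022, 0.2553, 0.0817]
tool_rot: [-3.141, 0.001, -2.982]
contact_force: [-2.2, -1.2, 9.2]
finger_gap: 0.0008
```

>>> move_arm(
  moves=[0, 0, 0, 0, 0, 0.5, 255, 0, 0, 0, 0, 0, 1, 255, 0, 0, 0, 0, 0, 1.5, 255, 0, 0, 0, 0, 0, 2, 255, 0, 0, 0, 0, 0, 2, 255],
)

```text
time: 12.07
position: [0.5023, 0.2553, 0.0806]
tool_rot: [-3.141, 0.001, -2.982]
contact_force: [-2.0, -1.4, 10.3]
finger_gap: 0.0004
```

>>> move_arm(
  moves=[0, 0, 0, 0, 0, 1, 255, 0, 0, 0, 0, 0, 1.5, 255, 0, 0, 0, 0, 0, 2, 255, 0, 0, 0, 0, 0, 2.5, 255, 0, 0, 0, 0, 0, 2.5, 255],
)

```text
time: 12.48
position: [0.5025, 0.2555, 0.0786]
tool_rot: [-3.141, 0.002, -2.983]
contact_force: [-1.6, 0.6, 6.3]
finger_gap: 0.0009
```

>>> move_arm(
  moves=[0, 0, 0, 0, 0, 1, 255, 0, 0, 0, 0, 0, 1.5, 255, 0, 0, 0, 0, 0, 2, 255, 0, 0, 0, 0, 0, 2.5, 255, 0, 0, 0, 0, 0, 2.5, 255],
)

```text
time: 12.9
position: [0.5025, 0.2555, 0.0767]
tool_rot: [-3.142, 0.002, -2.983]
contact_force: [-1.4, -0.4, 8.8]
finger_gap: 0.0003
```

Force dropped from about 11 N to 6 N, so post 1 seems clicked. On to post 2.

>>> move_arm(
  moves=[0, 0, 0, 0, 0, -30, 255, 0, 0, 0, 0, 0, -68, 255, 0, 0, 0, 0, -35, -68, 255, 0, 0, 0, 0, -76, -68, 255, 0, 0, 0, 0, -80, -68, 255],
)

```text
time: 13.32
position: [0.5154, 0.1726, 0.1453]
tool_rot: [-3.14, 0.003, -2.984]
contact_force: [0.6, -0.1, -1.0]
finger_gap: 0.0006
```

```bash
python3 -c "
from h import *
press(35.5,-40,.1)"
```

```text
turn [-0.1  0.1 -0.1] shift [ 0.8  3.5 45.3] F [ 0.6 -0.1 -1. ] gap 0.6 t 13.32 pos [0.5154 0.1726 0.1453]
```

>>> move_arm(
  moves=[0, 0, 0, 0.5, 3, 15, 255, 0, 0, 0, 0.5, 3, 30, 255, 0, 0, 0, 0.5, 3, 45, 255, 0, 0, 0, 0.5, 3, 51, 255, 0, 0, 0, 0.5, 3, 54, 255],
)

```text
time: 13.73
position: [0.5138, 0.1753, 0.0902]
tool_rot: [-3.14, 0.0, -2.984]
contact_force: [-1.4, -1.0, 3.9]
finger_gap: 0.0002
```

>>> move_arm(
  moves=[0, 0, 0, 0, 0, 2, 255, 0, 0, 0, 0, 0, 4, 255, 0, 0, 0, 0, 0, 6, 255, 0, 0, 0, 0, 0, 7, 255, 0, 0, 0, 0, 0, 7, 255],
)

```text
time: 14.15
position: [0.5141, 0.1755, 0.0833]
tool_rot: [-3.14, 0.001, -2.984]
contact_force: [-0.4, -0.2, 1.0]
finger_gap: 0.0007
```

>>> move_arm(
  moves=[0, 0, 0, 0, 0, 1, 255, 0, 0, 0, 0, 0, 2, 255, 0, 0, 0, 0, 0, 2.5, 255, 0, 0, 0, 0, 0, 3, 255, 0, 0, 0, 0, 0, 3, 255],
)

```text
time: 14.57
position: [0.5141, 0.1755, 0.0804]
tool_rot: [-3.14, 0.001, -2.984]
contact_force: [-1.3, -0.3, 4.8]
finger_gap: -0.0
```

Post 2 also clicked: the contact dropped to 1 N at the seated height. On to post 3.

>>> move_arm(
  moves=[0, 0, 0, 0, 0, -30, 255, 0, 0, 0, 0, 0, -65, 255, 0, 0, 0, 35, 5, -65, 255, 0, 0, 0, 70, 10, -65, 255, 0, 0, 0, 71, 10, -65, 255],
)

```text
time: 14.98
position: [0.436, 0.1732, 0.1446]
tool_rot: [-3.139, -0.005, -2.984]
contact_force: [-0.7, -0.9, -0.6]
finger_gap: 0.0002
```

```bash
python3 -c "
from h import *
press(-36,-30,.1)"
```

```text
turn [-0.1 -0.3 -0.1] shift [-6.3  0.4 44.5] F [-0.7 -0.9 -0.6] gap 0.2 t 14.98 pos [0.436  0.1732 0.1446]
```

>>> move_arm(
  moves=[0, -0.3, 0, -6, 0.4, 10, 255, 0, -0.3, 0, -6, 0.4, 25, 255, 0, -0.3, 0, -6, 0.4, 40, 255, 0, -0.3, 0, -6, 0.4, 47, 255, 0, -0.3, 0, -6, 0.4, 50, 255],
)

```text
time: 15.4
position: [0.4417, 0.1742, 0.0928]
tool_rot: [-3.139, -0.002, -2.984]
contact_force: [-0.0, 0.7, 0.0]
finger_gap: 0.0005
```

```bash
python3 -c "
from h import *
press(-36,-30,.0845)"
```

```text
turn [-0.1 -0.1 -0.1] shift [-0.4  0.2  8.3] F [-0.   0.7  0. ] gap 0.5 t 15.4 pos [0.4417 0.1742 0.0928]
```

>>> move_arm(
  moves=[0, 0, 0, 0, 0, 2, 255, 0, 0, 0, 0, 0, 4, 255, 0, 0, 0, 0, 0, 6, 255, 0, 0, 0, 0, 0, 8, 255, 0, 0, 0, 0, 0, 8, 255],
)

```text
time: 15.82
position: [0.4422, 0.1743, 0.0851]
tool_rot: [-3.139, -0.0, -2.984]
contact_force: [-0.4, -0.6, 4.0]
finger_gap: 0.0002
```

>>> move_arm(
  moves=[0, 0, 0, 0, 0, 1, 255, 0, 0, 0, 0, 0, 2, 255, 0, 0, 0, 0, 0, 3, 255, 0, 0, 0, 0, 0, 3.5, 255, 0, 0, 0, 0, 0, 3.5, 255],
)

```text
time: 16.23
position: [0.4423, 0.1744, 0.0822]
tool_rot: [-3.139, 0.0, -2.984]
contact_force: [-1.7, -0.7, 8.0]
finger_gap: 0.0003
```

>>> move_arm(
  moves=[0, 0, 0, 0, 0, 0.5, 255, 0, 0, 0, 0, 0, 1, 255, 0, 0, 0, 0, 0, 1.5, 255, 0, 0, 0, 0, 0, 2, 255, 0, 0, 0, 0, 0, 2, 255],
)

```text
time: 16.65
position: [0.4423, 0.1744, 0.0809]
tool_rot: [-3.139, 0.0, -2.984]
contact_force: [-2.6, -1.3, 8.4]
finger_gap: 0.0003
```

>>> move_arm(
  moves=[0, 0, 0, 0, 0, 1, 255, 0, 0, 0, 0, 0, 1.5, 255, 0, 0, 0, 0, 0, 2, 255, 0, 0, 0, 0, 0, 2.5, 255, 0, 0, 0, 0, 0, 2.5, 255],
)

```text
time: 17.07
position: [0.4423, 0.1744, 0.0792]
tool_rot: [-3.139, 0.001, -2.984]
contact_force: [-3.4, -0.7, 10.3]
finger_gap: 0.0004
```

>>> move_arm(
  moves=[0, 0, 0, 0, 0, 1, 255, 0, 0, 0, 0, 0, 1.5, 255, 0, 0, 0, 0, 0, 2, 255, 0, 0, 0, 0, 0, 2.5, 255, 0, 0, 0, 0, 0, 2.5, 255],
)

```text
time: 17.48
position: [0.4423, 0.1744, 0.0776]
tool_rot: [-3.14, 0.001, -2.984]
contact_force: [-3.6, -1.0, 12.5]
finger_gap: 0.0008
```

>>> move_arm(
  moves=[0, 0, 0, 0, 0, 1, 255, 0, 0, 0, 0, 0, 1.5, 255, 0, 0, 0, 0, 0, 2, 255, 0, 0, 0, 0, 0, 2, 255, 0, 0, 0, 0, 0, 2, 255],
)

```text
time: 17.9
position: [0.4423, 0.1745, 0.0767]
tool_rot: [-3.14, 0.001, -2.984]
contact_force: [-4.6, -1.6, 12.7]
finger_gap: 0.0007
```

>>> move_arm(
  moves=[0, 0, 0, 0, 0, 0.5, 255, 0, 0, 0, 0, 0, 1, 255, 0, 0, 0, 0, 0, 1.5, 255, 0, 0, 0, 0, 0, 1.5, 255, 0, 0, 0, 0, 0, 1.5, 255],
)

```text
time: 18.32
position: [0.4423, 0.1745, 0.0762]
tool_rot: [-3.14, 0.002, -2.984]
contact_force: [-3.1, -0.9, 13.2]
finger_gap: 0.0006
```

>>> move_arm(
  moves=[0, 0, 0, 0, 0, 0.5, 255, 0, 0, 0, 0, 0, 1, 255, 0, 0, 0, 0, 0, 1.5, 255, 0, 0, 0, 0, 0, 2, 255, 0, 0, 0, 0, 0, 2, 255],
)

```text
time: 18.73
position: [0.4422, 0.1746, 0.0747]
tool_rot: [-3.14, 0.002, -2.984]
contact_force: [-2.5, -1.2, 7.5]
finger_gap: 0.0006
```

Post 3 clicked: force fell from 13 N to 7.5 N. Now post 4.

>>> move_arm(
  moves=[0, 0, 0, 0, 0, -30, 255, 0, 0, 0, 0, 0, -70, 255, 0, 0, 0, 0, 35, -70, 255, 0, 0, 0, 0, 62, -70, 255, 0, 0, 0, 0, 62, -70, 255],
)

```text
time: 19.15
position: [0.4332, 0.2394, 0.1461]
tool_rot: [3.141, 0.006, -2.983]
contact_force: [-0.3, 1.1, -0.5]
finger_gap: 0.0001
```

```bash
python3 -c "
from h import *
press(-36.5,33,.09)"
```

```text
turn [ 0.   0.3 -0. ] shift [ 2.4 -2.5 56.1] F [-0.3  1.1 -0.5] gap 0.1 t 19.15 pos [0.4332 0.2394 0.1461]
```

>>> move_arm(
  moves=[0, 0.3, 0, 2, -2, 15, 255, 0, 0.3, 0, 2, -2, 30, 255, 0, 0.3, 0, 2, -2, 45, 255, 0, 0.3, 0, 2, -2, 54, 255, 0, 0.3, 0, 2, -2, 57, 255],
)

```text
time: 19.57
position: [0.431, 0.2366, 0.0877]
tool_rot: [-3.141, -0.002, -2.982]
contact_force: [-0.4, -0.7, -0.5]
finger_gap: 0.0004
```

>>> move_arm(
  moves=[0, 0, 0, 0, 0, 2, 255, 0, 0, 0, 0, 0, 4, 255, 0, 0, 0, 0, 0, 5, 255, 0, 0, 0, 0, 0, 6, 255, 0, 0, 0, 0, 0, 6, 255],
)

```text
time: 19.98
position: [0.4313, 0.2366, 0.082]
tool_rot: [3.142, -0.001, -2.983]
contact_force: [-0.8, 0.6, -0.0]
finger_gap: 0.0002
```

>>> move_arm(
  moves=[0, 0, 0, 0, 0, 1, 255, 0, 0, 0, 0, 0, 2, 255, 0, 0, 0, 0, 0, 3, 255, 0, 0, 0, 0, 0, 3.5, 255, 0, 0, 0, 0, 0, 3.5, 255],
)

```text
time: 20.4
position: [0.4315, 0.2368, 0.0786]
tool_rot: [3.141, -0.0, -2.983]
contact_force: [0.5, 0.4, 3.1]
finger_gap: 0.0006
```

There was no contact until the seated height, so post 4 may have gone down with post 3. I lift and check.

>>> move_arm(
  moves=[0, 0, 0, 0, 0, -30, 255, 0, 0, 0, 0, -10, -65, 255, 0, 0, 0, -20, -20, -100, 255, 0, 0, 0, -35, -33, -130, 255, 0, 0, 0, -37, -33, -135, 255],
)

```text
time: 20.82
position: [0.4782, 0.2102, 0.219]
tool_rot: [3.14, 0.009, -2.984]
contact_force: [0.0, 0.3, 0.7]
finger_gap: 0.0003
```

>>> move_arm(
  moves=[0, 0, 0, 0, 0, 0, 255, 0, 0, 0, 0, 0, 0, 255, 0, 0, 0, 0, 0, 0, 255, 0, 0, 0, 0, 0, 0, 255, 0, 0, 0, 0, 0, 0, 255],
)

```text
time: 21.23
position: [0.4769, 0.2101, 0.2174]
tool_rot: [3.14, 0.006, -2.983]
contact_force: [0.2, -0.3, -0.3]
finger_gap: 0.0002
```

```bash
python3 look.py w7
python3 - <<'E'
from h import *
plate_pose('w7')
to(.4728,.2098,.25,9.12)
p,d,c=pickle.load(open("w7.pkl","rb"))
cv2.imwrite("pics/w7c.png",cv2.resize(p[40:340,180:460,::-1],None,fx=2,fy=2,interpolation=2))
E
```

```text
tilt deg [0.06 0.03] underside z at holes mm [78.3 78.2 78.1 78.1] n 12066
-x part rect (chassis) [-45.    0.5] [69.5 90.5] 0.01
 hole at (chassis mm) [61.1 42.1] size [14.8 20.5]
 hole at (chassis mm) [ 60.7 -39. ] size [20.8 16.3]
 hole at (chassis mm) [-60.3  30.6] size [19.7 15.8]
 hole at (chassis mm) [-60.3 -29.6] size [15.7 19.7]
turn [ 0.1  0.4 -0. ] shift [  4.1   0.4 -32.3] F [0.9 0.8 0.5] gap 0.2 t 21.28 pos [0.4771 0.2102 0.2177]
```

View pics/w7c.png

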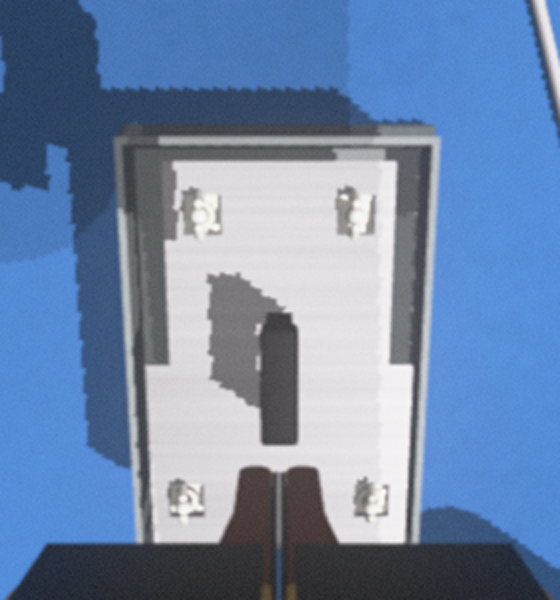

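The cover is level and 9.3 mm lower at all four corners, with the barbs showing above the holes at (200,213), (355,213), (185,499) and (371,499). One independent check against the wall top, where 14 mm is expected, then hand in.

Run:
```python
from h import *
a=np.radians(9.12);Rz=np.array([[np.cos(a),-np.sin(a)],[np.sin(a),np.cos(a)]])
for n in("w1","w6","w7"):
    p,d,c=pickle.load(open(n+".pkl","rb"));W=cloud(d,c);L=(W[...,:2]-[.4728,.2098])@Rz
    m=(abs(abs(L[...,1])-.064)<.0008)&(abs(L[...,0])<.06)&(W[...,2]>.055)&(W[...,2]<.085)
    print(n,"wall top z",np.median(W[m][:,2]).round(4),m.sum())
```

```text
w1 wall top z 0.0709 376
w6 wall top z 0.068 452
w7 wall top z 0.068 478
```

```bash
python3 -c "
from station import ctrl
print(ctrl.state()['contact_force'],ctrl.hand_in())"
```

```text
the job is handed in; nothing more can be done
[0.87002281 0.80116633 0.50336386] None
```

The cover is seated on all four standoffs and released, and I handed the job in at about 21 s. The hand-in gave no verdict.

I picked up the grey cover by its handle, laid it loosely on the standoffs and released it. The loose rest was level, about 10 mm above the shoulders, with a pin in each hole. I then pressed with the closed gripper near each standoff in turn:

| Standoff | What the press showed |
|---|---|
| 1 | Force fell from 10.3 N to 6.3 N: clicked |
| 2 | Force fell to 1 N at about the seated height: clicked |
| 3 | Peak reading 13.2 N, then 7.5 N: clicked |
| 4 | No contact until the seated height, so it apparently went down together with 3; I felt no separate click |

**Seating:** By wrist depth camera, the underside is within 0.2 mm of the same height at all four holes. It sits about 40.2 mm above the chassis origin, measured against the wall top, where the target is 40 mm.

**Sideways fit:** Holes 2, 3 and 4 measured within about 1.3 mm of their standoffs. Hole 1 read about 2.4 mm off, but its outline was distorted by the barbs.

**Other things on the bench:** The largest push I read was 13.2 N, and the gripper was clear of everything at hand-in. I did not re-measure the bystanders, but the arm never came near them.

**Slip:** My first move had a stray tilt in one row, undone in the same call while the arm was in free space.

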